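Charge the soaking can and leave it closed by its strainer lid

ROBOT

A 6-joint arm with a two-finger parallel gripper is mounted at the origin on a cart in front of the work surface, level with it; the furniture and walls round the work are solid. World frame = base frame: x ahead of the robot, y to its left, z up, the work surface at z = 0. Lengths are in m, angles in rad, forces in N, time in s.
With the tool pointing down it reaches from about 0.325 to 0.9 m from the base axis. Payload 3.5 kg.
Tool frame: the origin (TCP) lies at the very end of the fingers, on their centre line; the grasp point (between the pads) lies 19 mm behind it; z points along the fingers, x is the direction in which the jaws open and shut, and the axes are right-handed (so a half turn about z gives the same grasp; the last joint's range is limited). The gripper opens to 85 mm and grips with 20 to 120 N. Pads are 22 mm wide; open, the fingers measure 114 mm over their backs; the gripper's body (76 mm by 85 mm) begins 54 mm behind the grasp point. The pads swing forward as they close: fully open they stand 13 mm farther back than shut.
Start: joints at [1.004, 0.276, -0.026, 1.268, 0, 1.467], TCP at [0.28, 0.559, 0.231] pointing down, gripper open.
Joint ranges: [-3.12, 3.12], [-0.85, 1.88], [-1.08, 1.24], [-1.95, 2.15], [-1.57, 1.53], [-3.14, 3.14]. Speed limits (rad/s): [2.57, 2.57, 3.14, 3.14, 3.14, 3.14].

INTERFACE

Orientations are given as a rotation vector (axis times angle).
In Python, from station import monitor, eyes, arm gives the robot as it stands. The module is installed in compiled form; this text tells all that it offers.
- The arm moves only by the tool drive_tool, never from a script. Its argument "steps" is a list of rows, each a list of 7 numbers: the shift along the tool's x, y, z normalised to -1 to 1, where 1 is 50 cm, then the turn, a rotation vector about the tool's x, y, z normalised to -1 to 1, where 1 is pi rad, then the finger opening in mm, from 0 to 85.4. A call has 1 to 8 rows; each row is the pose to reach, as a shift and turn from the pose commanded when the call began, along the tool's axes at that moment, turning the shorter way round; what a row does not reach only later rows make up. A row lasts 1/8 s, in which the tool goes at most 62.5 mm and 10.7 degrees, less where a joint would pass 70% of its speed; a pose out of reach is approached as far as the arm can. A call with a number of a shift or a turn outside -1 to 1 is refused whole. A call with a gripper value outside its range is refused whole. The fingers move at their own pace and stop on an object; the grip force is fixed at half the most. Time passes only in rows, so rows that repeat a pose let the fingers close. It gives the time, the measured TCP pose, the force and the opening at its end, in the units of the state.
- monitor.sense(): the state, without advancing time (a new reading comes with each control period).
- eyes.snapshot(name): name is "scene" or "top" or "wrist"; returns a dict with "color" (480x640x3 uint8, red, green, blue), "vertical_fov" (degrees; the focal length in pixels is half the picture's height over the tangent of half this angle, whatever the lens; pixels are square), "cx", "cy" (the principal point, pixels), "dist_coeffs" ([k1, k2, p1, p2, k3] as OpenCV has them; the pictures are not rectified), "T" (4x4, takes a point from camera to world coordinates). Camera axes: x right, y up, looking along -z (the intrinsics and any distortion apply to the point x, -y, -z); pixel columns grow to the right and rows downward; lengths in m; the calibration is good to about 2 mm. A picture is of the moment at which its call begins. There is no depth.
- arm.sign_off(): hands the job in, once; it reports no verdict.
The state is a dict: "t": time; "joints": joint angles; "joint_vel": joint speeds; "effort": joint torques, N m; "eef_pos": TCP position; "tool_rot": TCP orientation; "force": force on the tool from outside, world axes, zero at the start; "wrist_torque": the same for the moment, N m; "gripper_width": finger opening in m.
Only numpy, scipy, OpenCV 4.12 (cv2) and the standard library are available. Lean on these libraries where they do the work, as an engineer would, in place of code of your own. Each camera call takes 0.05 s, during which the arm holds its last target.

TASK

Tip the gear, bearing ring and bush from the oily tray into the soaking can and set the empty tray back down on the bench. Pick up the nested pair of lids by the cover's handle, lower it onto the can so that the inner strainer lid drops fully home with its two keys in the rim's notches, turn the cover anticlockwise (seen from above) until the inner lid's cross-bar lines up with the slot, and lift the cover alone straight off, so that cleaning fluid can be poured through the strainer. Finish while still holding the cover level, well clear above the can, with the inner lid left seated and the dark pin that stands behind the tray and lids not disturbed.

Things in the scene. Friction and masses are not known exactly. Their poses are not given: they have to be found in the camera images.
- can: Soaking can: round, open, bare metal, fixed. 116 mm outside diameter, 108 mm bore, wall 4 mm, 95 mm high, floor 4 mm thick. Origin: centre of its underside, z up. Two notches are cut into its rim at its +x and -x sides, each 20 mm wide and 14 mm deep, open to inside and outside.
- can_mouth (a point): Centre of the can's mouth at rim height (95 mm above the bench); axes as the can.
- tray_grip (a point): Loose metal parts tray, 0.3 kg, 152 mm long (x), 94 mm wide (y), walls 22 mm high on 3 sides, open pouring end at -x. This point: middle of its handle, a rigid bail over the tray's middle, a 12 x 12 mm square bar along y, 97 mm long, 78 mm above the tray's underside, near the loaded tray's balance point. The tray is oily: parts slide from about 25 degrees of tip, well at 40 to 45.
- tray_lip (a point): Middle of the tray's open pouring edge, an upturned lip 6 mm above the tray's underside, 83.5 mm from the handle towards the tray's -x.
- gear_centre (a point): Centre of the spur gear, 60 mm diameter, 14 mm thick, loose on the tray.
- ring_centre (a point): Centre of the bearing ring, 52 mm diameter, 15 mm thick, loose on the tray.
- bush_centre (a point): Centre of the small bush, 30 mm diameter, 20 mm high, loose on the tray.
- inner_lid: Loose inner strainer lid, 0.22 kg, starts on the bench nested under the cover. Origin: centre of its underside, z up. A round spigot 102 mm in diameter, 10 mm deep, enters the can's bore; the flange above it, 120 mm in diameter, 3 mm thick, then lies on the rim (origin 10 mm below the rim, 85 mm above the bench).
- cover: Loose outer cover, 0.25 kg: a round plate 128 mm in diameter, 4 mm thick, with a skirt 8 mm deep. Origin: centre of the plate's underside, z up; it lies on the inner lid's flange, 13 mm above the inner lid's origin. It starts turned 63 to 67 degrees clockwise, seen from above, from the inner lid (angle between their x axes).
- cover_grip (a point): Middle of the cover's handle, a rigid arch: a 12 x 12 mm square bar along the cover's y, 89 mm long, its centre 50 mm above the cover's underside (35 mm above the top of the cross-bar). Axes as the cover.
- pin_centre (a point): Bystander: dark turned steel pin, 25 mm diameter, 63 mm tall, standing behind the tray and the lids; this point is at half its height.
- inner_key (a point): Foot of one of the inner lid's two keys, 56 mm from its axis at its +x; the other is at -x. Each 12 mm wide, rounded below, 10 mm deep under the flange. They must drop into the can's notches: the lid's x along the can's x, either way round, about 4 degrees of play. In the notches they keep the lid from turning.
- inner_crossbar (a point): Middle of the top of the inner lid's cross-bar, 28 mm above its origin: a bar 40 x 10 x 7 mm on a central post, along the lid's x, in line with the two keys. It stands above the cover, across the cover's slot. When the cover is lifted, the bar comes down between a stop and a low ridge on the cover, so the inner lid hangs from it, 4 mm lower than when nested, and cannot turn.
- cover_slot (a point): Middle of the slot in the cover's top: 48 mm long along x, 18 mm wide. With the pair seated (cover let down on the inner lid, not pulled up) the bar clears the ridge; turn the cover anticlockwise until its x lies along the inner lid's x (within 8 degrees): the bar then passes through the slot and the cover comes off alone. Stop blocks end the turn about 4 degrees beyond.
There are look-alikes about, which are no part of the job. What is shaped like the part that bears ring_centre but purple is not meant.

How it is judged:
On the way, in this order (a step that is already met when the one before it is completed fails the run):
1. gear, ring and bush lie in the can (horizontal distance between each of gear_centre, ring_centre, bush_centre and can below 0.054 m and height (world z) of each of gear_centre, ring_centre, bush_centre below 0.08 m), for 0.2 s.
2. the pair of lids is on the can: inner lid fully home, cover still lying on it (horizontal distance between inner_lid and can below 0.006 m and z of inner_lid in the frame of can between 0.082 and 0.088 m and angle between inner_lid's own z axis and vertical below 0.05 rad and angle between the x axis of inner_lid and the x axis of can, either way round below 0.15 rad and z of cover in the frame of inner_lid below 0.018 m), for 0.2 s.
At the end, for the whole second after the job is handed in: Parts in the can; the tray stands level on the bench; the inner lid is seated (6 mm, flange on rim within 3 mm, level, keys in the notches); the gripper holds the cover still, level to 14 degrees, 37 mm or more above its place and within 80 mm of the can's axis, clear of lid and can (all of step 1 and height (world z) of tray_grip between 0.07 and 0.085 m and angle between tray_grip's own z axis and vertical below 0.06 rad and horizontal distance between inner_lid and can below 0.006 m and z of inner_lid in the frame of can between 0.082 and 0.088 m and angle between inner_lid's own z axis and vertical below 0.05 rad and angle between the x axis of inner_lid and the x axis of can, either way round below 0.15 rad and z of cover in the frame of inner_lid above 0.05 m and horizontal distance between cover and can below 0.08 m and angle between cover's own z axis and vertical below 0.25 rad and linear speed of cover below 0.05 m/s and contact force between the fingers and cover above 1 N and contact force between each of cover, the arm and inner_lid below 0.1 N and contact force between cover and can below 0.1 N); the arm keeps its last pose, push and grip.
It fails at once if the cover has come off the inner lid while the inner lid is not home in the can (z of cover in the frame of inner_lid above 0.03 m and (horizontal distance between inner_lid and can above 0.008 m or z of inner_lid in the frame of can above 0.089 m)).
It fails at once if the inner lid is tipped up (angle between inner_lid's own z axis and vertical above 0.6 rad).
It fails at once if the dark pin is disturbed (distance of pin_centre from where it was at the start of the episode above 0.03 m).
It also fails if it takes over 70 s, if anything falls off the work surface, if the arm or the gripper's body presses on something with over 40 N, if the wrist force passes 120 N, or if a joint passes its speed limit or range.

## Working session

There is one attempt and no reset: what is moved stays moved. The work goes in short steps, Python scripts to look and compute and a tool call to move; the robot and the scene stay as the last step left them, time stands still between calls to the robot, and variables do not carry over. Pictures are saved under pics/ and viewed, and the job is handed in when it is done.

Besides the shell and the picture viewer there is one more tool, called after "Call:" as name([rows], argument=value, ...), one row to a line, values as JSON. drive_tool: Moves the arm, as the interface text tells. Scaled input: -1 to 1 covers 50 cm each way for a shift and pi rad each way for a turn. Its arguments: {"type":"object","properties":{"steps":{"type":"array","items":{"type":"array","items":{"type":"number"}}}},"required":["steps"]}

```bash
mkdir -p pics
cat > h.py <<'E'
import numpy as np, cv2
from scipy.spatial.transform import Rotation as R
from station import monitor, eyes, arm
def snap(name, fn):
    s=eyes.snapshot(name); cv2.imwrite('pics/'+fn,cv2.cvtColor(s['color'],cv2.COLOR_RGB2BGR)); 
    import pickle; pickle.dump(s,open('pics/'+fn.replace('.png','.pkl'),'wb')); return s
def load(fn):
    import pickle; return pickle.load(open('pics/'+fn+'.pkl','rb'))
def K(s):
    f=240/np.tan(np.radians(s['vertical_fov'])/2); return np.array([[f,0,s['cx']],[0,f,s['cy']],[0,0,1.]])
def ray(s,u,v):
    p=cv2.undistortPoints(np.array([[[u,v]]],float),K(s),np.array(s['dist_coeffs'],float))[0,0]
    T=np.array(s['T']); d=T[:3,:3]@np.array([p[0],-p[1],-1.]); return T[:3,3],d/np.linalg.norm(d)
def onz(s,u,v,z):
    o,d=ray(s,u,v); return o+d*(z-o[2])/d[2]
def proj(s,P):
    T=np.array(s['T']); P=np.atleast_2d(P); c=(P-T[:3,3])@T[:3,:3]; c=c*[1,-1,-1]
    return cv2.projectPoints(c,np.zeros(3),np.zeros(3),K(s),np.array(s['dist_coeffs'],float))[0][:,0]
def two(s1,p1,s2,p2):
    o1,d1=ray(s1,*p1);o2,d2=ray(s2,*p2)
    A=np.stack([d1,-d2],1);t=np.linalg.lstsq(A,o2-o1,rcond=None)[0]
    a=o1+d1*t[0];b=o2+d2*t[1];return (a+b)/2,np.linalg.norm(a-b)
E
python3 - <<'E'
from h import *
print(monitor.sense())
for n in ['scene','top','wrist']:
    s=snap(n,n+'0.png'); print(n,s['vertical_fov'],s['cx'],s['cy'],s['dist_coeffs'],np.round(s['T'],3).tolist())
E
```

```text
{'t': 0.0, 'joints': array([ 1.00354737e+00,  2.77126484e-01, -2.78813284e-02,  1.26801577e+00,
        1.02727766e-05,  1.46741863e+00]), 'joint_vel': array([-5.57620224e-04, -5.23253957e-04,  2.88071017e-03,  4.52543028e-05,
        1.86546367e-03, -5.47540583e-04]), 'effort': array([ 1.13178645e-03, -4.45509338e+01,  2.95202744e+01,  1.63465465e-02,
        5.83014298e-05,  1.35852264e-05]), 'eef_pos': array([0.27920445, 0.55829393, 0.23016355]), 'tool_rot': array([ 2.67176525,  1.65082884, -0.00315619]), 'force': array([ 0.25837672, -0.22751721, -0.6752258 ]), 'wrist_torque': array([-0.00132077, -0.03631572,  0.02240776]), 'gripper_width': 0.08588292592738928}
scene 45.10920338800242 324.4088624419129 243.55635336404097 [-0.17348814  0.          0.          0.          0.        ] [[0.577, 0.455, -0.679, -0.011], [-0.817, 0.3, -0.493, -0.233], [-0.021, 0.839, 0.544, 0.561], [0.0, 0.0, 0.0, 1.0]]
top 47.55252053266869 324.6545066894217 233.44856026290455 [-0.06359606  0.          0.          0.          0.        ] [[-0.01, 0.989, -0.15, 0.433], [-1.0, -0.01, -0.0, 0.18], [-0.002, 0.15, 0.989, 0.918], [0.0, 0.0, 0.0, 1.0]]
wrist 61.84294699001642 322.69832297082127 240.46311155970244 [-0.08997952  0.          0.          0.          0.        ] [[0.447, -0.859, -0.249, 0.215], [0.895, 0.429, 0.127, 0.59], [-0.002, -0.279, 0.96, 0.372], [0.0, 0.0, 0.0, 1.0]]
```

View pics/scene0.png

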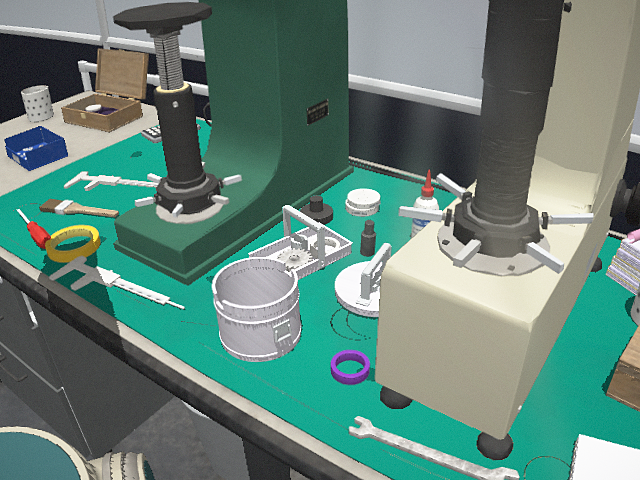

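View pics/top0.png

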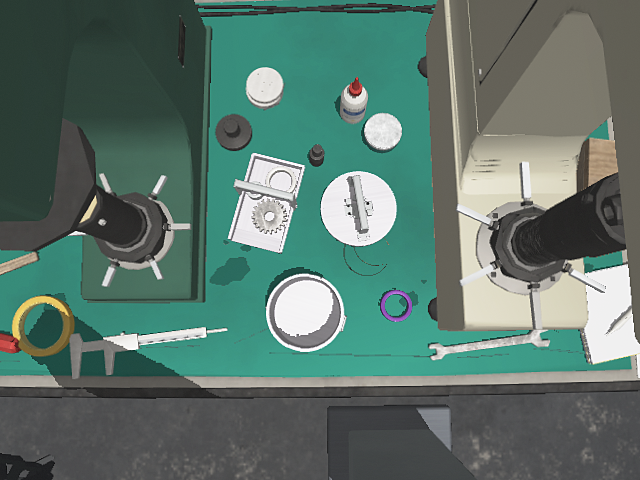

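View pics/wrist0.png

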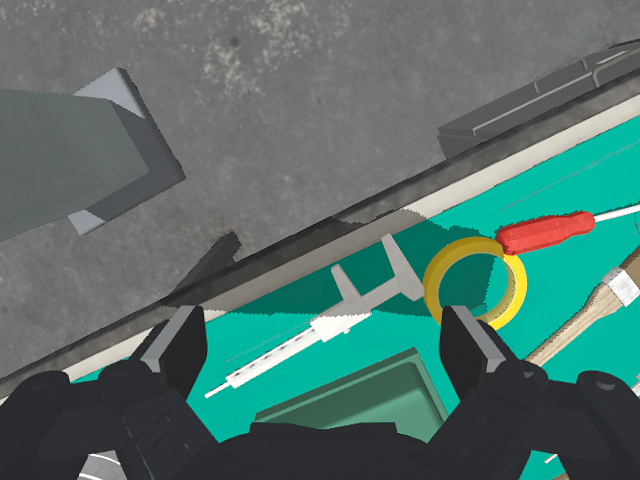

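Run:
```python
import cv2
a=cv2.imread('pics/top0.png')
cv2.imwrite('pics/c1.png',cv2.resize(a[135:265,215:410],None,fx=4,fy=4,interpolation=cv2.INTER_CUBIC))
b=cv2.imread('pics/scene0.png')
cv2.imwrite('pics/c2.png',cv2.resize(b[170:370,205:405],None,fx=4,fy=3,interpolation=cv2.INTER_CUBIC))
cv2.imwrite('pics/c3.png',cv2.resize(a[260:360,255:420],None,fx=4,fy=4,interpolation=cv2.INTER_CUBIC))
```

```text
(no output)
```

View pics/c1.png

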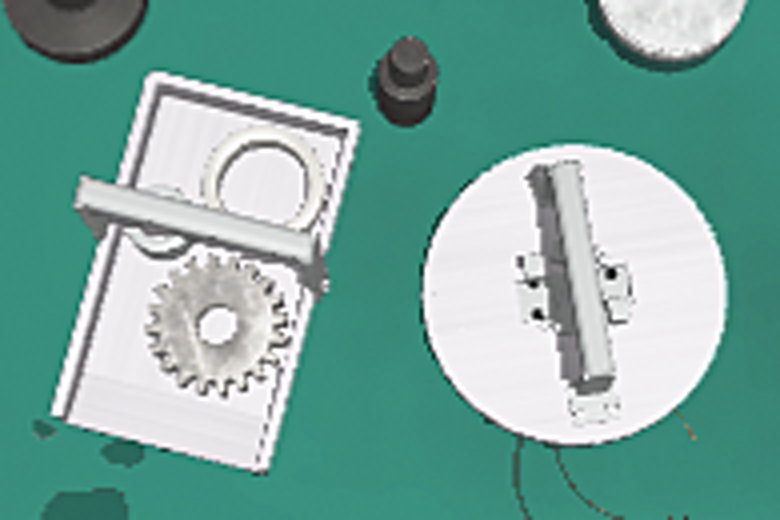

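View pics/c2.png

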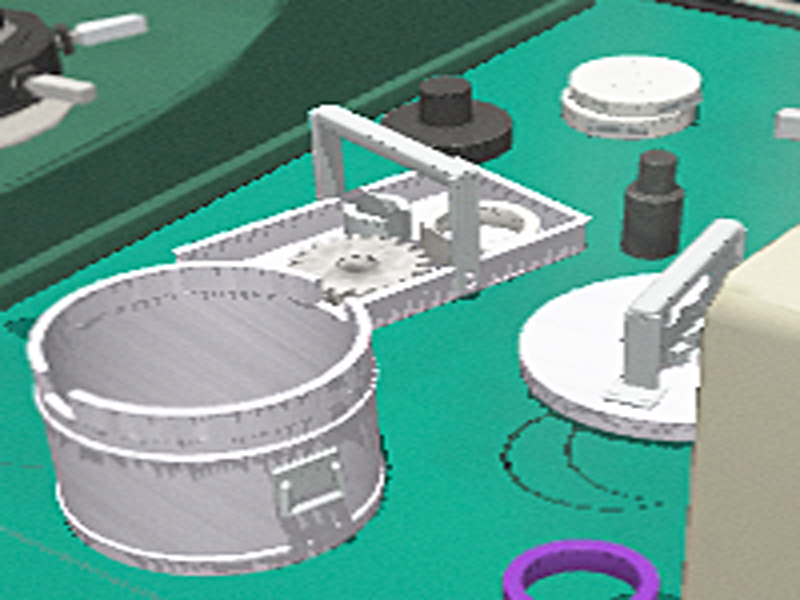

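View pics/c3.png

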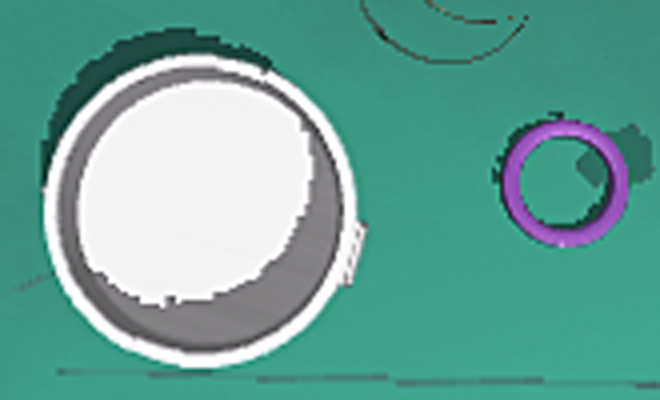

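Run:
```python
from h import *
t=load('top0');s=load('scene0')
print('R0',np.round(R.from_rotvec(monitor.sense()['tool_rot']).as_matrix(),3).tolist())
c=lambda x,y:(215+x/4,135+y/4)
def P(n,v,z): print(n,np.round(onz(t,*v,z),4))
P('trayL',c(80,192),.084);P('trayR',c(322,248),.084)
P('covA',c(565,162),.069);P('covB',c(600,385),.069)
P('cov disc c',c(575,294),.017);P('cov disc top',c(575,144),.017);P('disc L',c(421,294),.017);P('disc R',c(728,294),.017);P('disc bot',c(575,445),.017)
for n,v in dict(T=(200,55),L=(44,200),Rr=(358,205),B=(200,366)).items(): P('can '+n,(255+v[0]/4,260+v[1]/4),.095)
P('lip L',c(55,415),.006);P('lip R',c(265,470),.006);P('backL',c(152,73),.022);P('backR',c(358,120),.022)
for n,v in dict(nR=(345,310),nL=(60,400)).items(): print(n,onz(s,205+v[0]/4,170+v[1]/3,.09))
for n,v in dict(pin=(405,110),blackbase=(75,30)).items(): P(n,c(*v),0)
for n,v in dict(greenFR=(203,300),greenFL=(82,298),creamFL=(440,328),greenBack=(210,30),table=(400,378)).items(): P(n,v,0); 
P('green top',(200,300),.05)
P('purple',(395,305),.015)
P('gear',c(217,325),.016);P('ring',c(265,182),.018);P('bush',c(160,222),.025)
```

```text
R0 [[0.447, 0.894, -0.001], [0.894, -0.447, -0.001], [-0.002, -0.0, -1.0]]
trayL [0.6417 0.3209 0.084 ]
trayR [0.618  0.2255 0.084 ]
covA [0.6556 0.1288 0.069 ]
covB [0.5649 0.1167 0.069 ]
cov disc c [0.6119 0.1226 0.017 ]
cov disc top [0.6771 0.1212 0.017 ]
disc L [0.6126 0.1875 0.017 ]
disc R [0.6113 0.058  0.017 ]
disc bot [0.5478 0.1238 0.017 ]
can T [0.4968 0.2108 0.095 ]
can L [0.4429 0.2696 0.095 ]
can Rr [0.4399 0.1519 0.095 ]
can B [0.3812 0.2114 0.095 ]
lip L [0.5643 0.3431 0.006 ]
lip R [0.5399 0.254  0.006 ]
backL [0.709  0.3014 0.022 ]
backR [0.6872 0.2135 0.022 ]
nR [0.48829011 0.18784851 0.09      ]
nL [0.38338746 0.22449887 0.09      ]
pin [0.6977 0.1938 0.    ]
blackbase [0.7358 0.3385 0.    ]
greenFR [0.4615 0.3862 0.    ]
greenFL [0.4659 0.594  0.    ]
creamFL [ 0.411  -0.0104  0.    ]
greenBack [0.9517 0.3867 0.    ]
table [0.3304 0.0587 0.    ]
green top [0.46   0.3798 0.05  ]
purple [0.4499 0.0658 0.015 ]
gear [0.6004 0.2735 0.016 ]
ring [0.6616 0.2533 0.018 ]
bush [0.643  0.2969 0.025 ]
```

```bash
cat >> h.py <<'E'
def Rd(yaw,tilt=0):  # tool down, tool x at world yaw deg; then tilt about own y
    c,s=np.cos(np.radians(yaw)),np.sin(np.radians(yaw))
    M=np.array([[c,s,0],[s,-c,0],[0,0,-1.]])
    return R.from_matrix(M)*R.from_rotvec([0,np.radians(tilt),0])
def plan(targets,start=None):
    st=monitor.sense(); p0=st['eef_pos'];r0=R.from_rotvec(st['tool_rot'])
    if start: p0,r0=np.array(start[0]),start[1]
    for p,r in targets:
        d=r0.inv().apply(np.array(p)-p0)/.5; w=(r0.inv()*r).as_rotvec()/np.pi
        print(np.round(np.r_[d,w],4).tolist())
def st():
    s=monitor.sense(); m=R.from_rotvec(s['tool_rot']).as_matrix()
    print('t',s['t'],'p',np.round(s['eef_pos'],4),'yawx',np.round(np.degrees(np.arctan2(m[1,0],m[0,0])),2),'z',np.round(m[:,2],3),'F',np.round(s['force'],1),'w',round(s['gripper_width'],4),'j',np.round(s['joints'],2))
E
python3 - <<'E'
from h import *
plan([((.30,.45,.27),Rd(95)),((.33,.33,.30),Rd(130)),((.42,.25,.32),Rd(164.3))],([.28,.559,.231],Rd(63.4)))
E
```

```text
[-0.177, 0.1334, -0.078, 0.0, 0.0, -0.1756]
[-0.3647, 0.2945, -0.138, 0.0, 0.0, -0.37]
[-0.4272, 0.5271, -0.178, 0.0, 0.0, -0.5606]
```

Call:
drive_tool([
  [-0.089, 0.067, -0.04, 0, 0, -0.06, 85],
  [-0.177, 0.133, -0.078, 0, 0, -0.12, 85],
  [-0.27, 0.214, -0.108, 0, 0, -0.18, 85],
  [-0.365, 0.295, -0.138, 0, 0, -0.24, 85],
  [-0.396, 0.41, -0.158, 0, 0, -0.3, 85],
  [-0.427, 0.527, -0.178, 0, 0, -0.36, 85],
  [-0.427, 0.527, -0.178, 0, 0, -0.42, 85],
  [-0.427, 0.527, -0.178, 0, 0, -0.48, 85],
])

```text
t: 1.15
eef_pos: [0.421, 0.2488, 0.3203]
tool_rot: [0.931, 3.0, 0.0]
force: [-1.0, 0.5, 0.0]
gripper_width: 0.085
```

Run:
```python
from h import *
snap('wrist','w1.png');st()
```

```text
t 1.2 p [0.4204 0.2492 0.3201] yawx 145.81 z [-0. -0. -1.] F [-0.2 -0.4 -0.6] w 0.0849 j [ 0.4  -0.   -0.16  1.41  0.   -0.57]
```

View pics/w1.png

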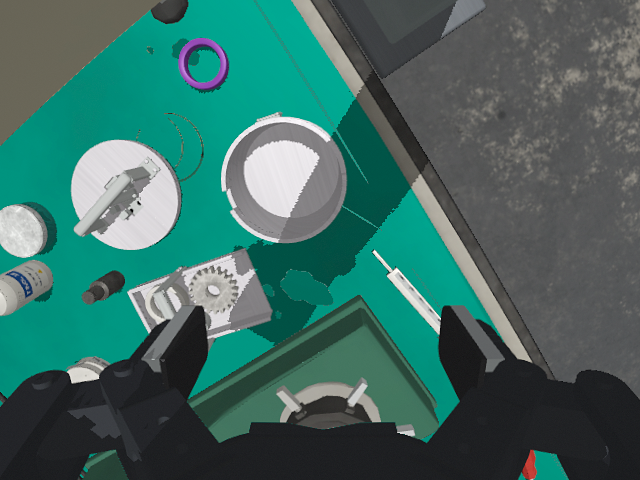

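Run:
```python
import cv2
a=cv2.imread('pics/w1.png')
cv2.imwrite('pics/c4.png',cv2.resize(a[105:250,205:360],None,fx=4,fy=4,interpolation=cv2.INTER_CUBIC))
cv2.imwrite('pics/c5.png',cv2.resize(a[125:345,60:280],None,fx=2.7,fy=2.7,interpolation=cv2.INTER_CUBIC))
```

```text
(no output)
```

View pics/c4.png

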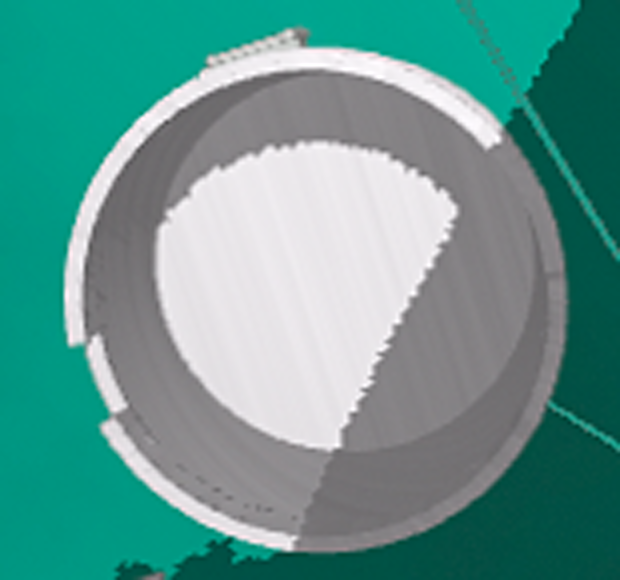

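View pics/c5.png

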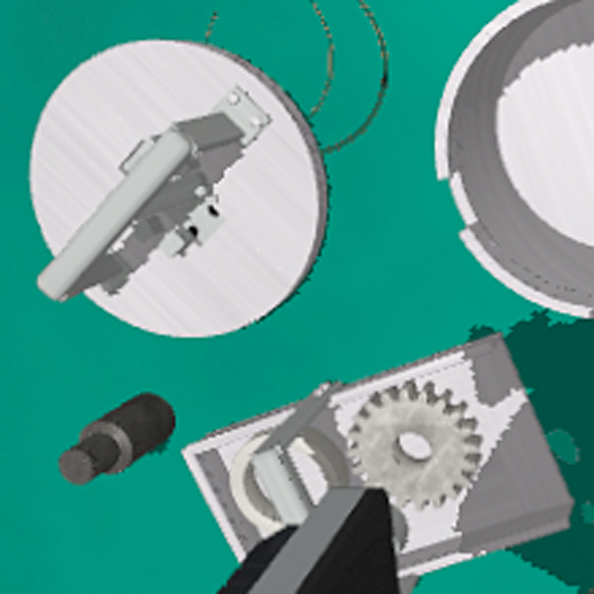

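Run:
```python
from h import *
w=load('w1');c=lambda x,y:(205+x/4,105+y/4)
q=lambda x,y:onz(w,*c(x,y),.095)[:2]
# circle fit of outer rim
pts=np.array([q(*v) for v in [(315,47),(200,80),(100,175),(66,290),(140,475),(230,533),(330,551),(450,510),(540,400),(566,300)]])
A=np.c_[2*pts,np.ones(len(pts))];x=np.linalg.lstsq(A,(pts**2).sum(1),rcond=None)[0]
print('centre',x[:2],'r',np.sqrt(x[2]+x[:2]@x[:2]))
C=x[:2]
for v in [(68,343),(105,425),(87,338),(125,412)]:
    d=q(*v)-C; print(v,np.linalg.norm(d),np.degrees(np.arctan2(d[1],d[0])))
d=q(553,275)-C;print(np.linalg.norm(d),np.degrees(np.arctan2(d[1],d[0])))
# cover disc: top at z .017
c5=lambda x,y:(60+x/2.7,125+y/2.7)
pts=np.array([onz(w,*c5(*v),.017)[:2] for v in [(160,40),(80,75),(32,180),(60,275),(180,337),(270,305),(312,240),(315,160),(250,70)]])
A=np.c_[2*pts,np.ones(len(pts))];x=np.linalg.lstsq(A,(pts**2).sum(1),rcond=None)[0]
print('cover',x[:2],np.sqrt(x[2]+x[:2]@x[:2]))
a=onz(w,*c5(185,140),.069);b=onz(w,*c5(47,287),.069);print('handle',a,b,(a+b)/2,np.degrees(np.arctan2(*(b-a)[1::-1])))
s=load('scene0');o=[onz(s,205+v[0]/4,170+v[1]/3,.095)[:2]-C for v in [(322,300),(372,322),(76,395),(42,368),]]
print([ (np.linalg.norm(d),np.degrees(np.arctan2(d[1],d[0]))) for d in o])
```

```text
centre [0.43906923 0.21205232] r 0.057318804985766095
(68, 343) 0.057888233137223064 -26.962496362091834
(105, 425) 0.056719890841766464 -6.035069932339988
(87, 338) 0.053254022483958746 -27.547371015411095
(125, 412) 0.050922808023946484 -6.465362423119453
0.05536171486075041 153.72472646182078
cover [0.6129224  0.12456883] 0.06395458143933157
handle [0.56785618 0.1199003  0.069     ] [0.65257571 0.1300074  0.069     ] [0.61021594 0.12495385 0.069     ] 6.803272865152149
[(np.float64(0.04881657380959739), np.float64(-20.563378647240807)), (np.float64(0.0592377892257031), np.float64(-45.266968096244284)), (np.float64(0.05466555346280542), np.float64(174.0845829107722)), (np.float64(0.054727052854601325), np.float64(148.7786510825927))]
```

Run:
```python
from h import *
plan([((.53,.262,.25),Rd(155)),((.63,.273,.15),Rd(164.8)),((.63,.273,.059),Rd(164.8))])
```

```text
[-0.1671, 0.1444, 0.1402, -0.0001, -0.0001, -0.051]
[-0.3202, 0.275, 0.3402, -0.0001, -0.0001, -0.1055]
[-0.3202, 0.275, 0.5222, -0.0001, -0.0001, -0.1055]
```

Call:
drive_tool([
  [-0.084, 0.072, 0.04, 0, 0, -0.05, 85],
  [-0.167, 0.144, 0.12, 0, 0, -0.1055, 85],
  [-0.244, 0.21, 0.21, 0, 0, -0.1055, 85],
  [-0.32, 0.275, 0.3, 0, 0, -0.1055, 85],
  [-0.32, 0.275, 0.34, 0, 0, -0.1055, 85],
  [-0.32, 0.275, 0.34, 0, 0, -0.1055, 85],
])

```text
t: 1.95
eef_pos: [0.6273, 0.2715, 0.146]
tool_rot: [-0.43, -3.105, 0.006]
force: [0.1, -0.3, 0.1]
gripper_width: 0.0847
```

Run:
```python
from h import *
snap('wrist','w2.png');snap('top','t2.png');st()
a=cv2.imread('pics/w2.png');b=cv2.imread('pics/t2.png');cv2.imwrite('pics/m2.png',np.hstack([cv2.resize(a,(480,360)),b[100:460,190:500]]))
```

```text
t 2.05 p [0.6289 0.2725 0.1506] yawx 164.31 z [-0.001 -0.    -1.   ] F [0.3 0.5 0.7] w 0.0849 j [ 0.31  0.43  0.02  1.16  0.   -0.98]
```

View pics/m2.png

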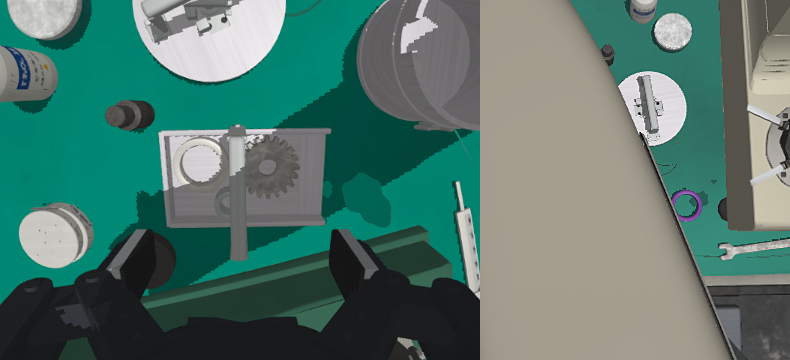

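Run:
```python
from h import *
w=load('w2')
a=onz(w,315.5,172,.084);b=onz(w,319,346,.084);print(a,b,(a+b)/2,np.linalg.norm(a-b),np.degrees(np.arctan2(*(b-a)[1::-1])))
plan([((.63,.273,.059),Rd(164.8))])
```

```text
[0.61679359 0.2244752  0.084     ] [0.6423054  0.32055369 0.084     ] [0.6295495  0.27251445 0.084     ] 0.09940788345553542 75.12934990191569
[-0.002, 0.0016, 0.1833, -0.0001, -0.0003, -0.0027]
```

Handle centre and yaw agree (0.630, 0.273, bar 75°). Descend and grip the tray.

Call:
drive_tool([
  [-0.001, 0, 0.06, 0, 0, 0, 85],
  [-0.001, 0, 0.12, 0, 0, 0, 85],
  [-0.001, 0, 0.182, 0, 0, 0, 85],
  [-0.001, 0, 0.182, 0, 0, 0, 30],
  [-0.001, 0, 0.182, 0, 0, 0, 0],
  [-0.001, 0, 0.182, 0, 0, 0, 0],
  [-0.001, 0, 0.182, 0, 0, 0, 0],
])

```text
t: 2.92
eef_pos: [0.6309, 0.2726, 0.0611]
tool_rot: [0.427, 3.111, 0.002]
force: [-10.3, 4.5, 8.2]
gripper_width: 0.0125
```

Run:
```python
from h import *
st()
```

```text
t 2.925 p [0.6309 0.2726 0.0611] yawx 164.35 z [ 0.002  0.001 -1.   ] F [-10.3   4.5   8.2] w 0.0125 j [ 0.31  0.5  -0.07  0.99  0.   -0.98]
```

```bash
cat >> h.py <<'E'
def pour(th,yaw=164.4,C=(.439,.2115),back=.022,zl=.112,tl=.017):
    f=np.array([np.cos(np.radians(yaw)),np.sin(np.radians(yaw)),0]);u=np.array([0,0,1.])
    t=np.radians(th);c,s=np.cos(t),np.sin(t)
    L=np.array([*C,zl])-back*f
    G=L-f*(.0835*c-.072*s)-u*(-.0835*s-.072*c)
    return G+tl*(-s*f-c*u),Rd(yaw,-th)
E
python3 - <<'E'
from h import *
print(pour(0)[0],pour(45)[0])
plan([((.631,.2726,.2),Rd(164.4)),pour(0)])
E
```

```text
[0.54061365 0.18312896 0.167     ] [0.47959975 0.20016435 0.20993429]
[-0.0008, 0.0005, -0.2779, 0.0005, 0.0005, -0.0003]
[0.1252, -0.2207, -0.2125, 0.0005, 0.0005, -0.0003]
```

Call:
drive_tool([
  [0, 0, -0.07, 0, 0, 0, 0],
  [0, 0, -0.17, 0, 0, 0, 0],
  [0, 0, -0.26, 0, 0, 0, 0],
  [0.04, -0.07, -0.26, 0, 0, 0, 0],
  [0.08, -0.14, -0.25, 0, 0, 0, 0],
  [0.11, -0.195, -0.235, 0, 0, 0, 0],
  [0.125, -0.22, -0.22, 0, 0, 0, 0],
  [0.125, -0.22, -0.22, 0, 0, 0, 0],
])

```text
t: 3.92
eef_pos: [0.537, 0.182, 0.167]
tool_rot: [-0.428, -3.106, 0.003]
force: [0.3, 0.5, -7.2]
gripper_width: 0.0108
```

Run:
```python
from h import *
snap('wrist','w3.png');snap('scene','s3.png');st()
a=cv2.imread('pics/w3.png');b=cv2.imread('pics/s3.png');cv2.imwrite('pics/m3.png',np.hstack([cv2.resize(a,(480,360)),b[100:460,130:440]]))
```

```text
t 4.025 p [0.5401 0.1833 0.1688] yawx 164.34 z [-0.001  0.    -1.   ] F [ 1.2 -0.8 -6.4] w 0.0106 j [ 0.21  0.22 -0.23  1.12  0.   -1.08]
```

View pics/m3.png

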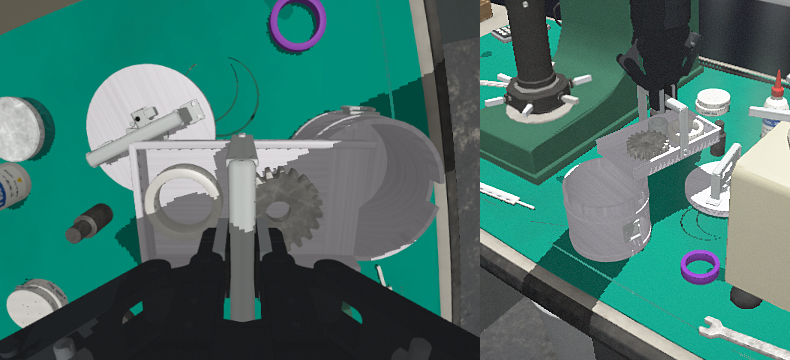

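Run:
```python
from h import *
plan([pour(t) for t in (10,20,27,32,36,40,44)],(pour(0)[0]+[0,0,.001],Rd(164.34)))
```

```text
[0.0216, -0.0, -0.0253, -0.0, -0.0556, -0.0003]
[0.0477, -0.0, -0.0485, -0.0001, -0.1111, -0.0003]
[0.0681, -0.0001, -0.0618, -0.0001, -0.15, -0.0003]
[0.0837, -0.0001, -0.0698, -0.0001, -0.1778, -0.0003]
[0.0966, -0.0001, -0.0752, -0.0001, -0.2, -0.0003]
[0.1098, -0.0001, -0.0796, -0.0001, -0.2222, -0.0003]
[0.1233, -0.0001, -0.0831, -0.0001, -0.2444, -0.0003]
```

Call:
drive_tool([
  [0.022, 0, -0.025, 0, -0.0556, 0, 0],
  [0.048, 0, -0.0485, 0, -0.111, 0, 0],
  [0.068, 0, -0.062, 0, -0.15, 0, 0],
  [0.068, 0, -0.062, 0, -0.15, 0, 0],
  [0.084, 0, -0.07, 0, -0.178, 0, 0],
  [0.084, 0, -0.07, 0, -0.178, 0, 0],
  [0.084, 0, -0.07, 0, -0.178, 0, 0],
])

```text
t: 4.9
eef_pos: [0.5017, 0.195, 0.2056]
tool_rot: [0.353, 2.561, -0.099]
force: [1.2, 0.1, -4.0]
gripper_width: 0.0107
```

Run:
```python
from h import *
snap('wrist','w4.png');snap('scene','s4.png');st()
a=cv2.imread('pics/w4.png');b=cv2.imread('pics/s4.png');cv2.imwrite('pics/m4.png',np.hstack([cv2.resize(a,(480,360)),b[100:460,130:440]]))
```

```text
t 5.0 p [0.5022 0.1949 0.2061] yawx 164.22 z [ 0.513 -0.142 -0.847] F [ 0.5 -0.4 -2.5] w 0.0108 j [ 0.44 -0.1  -0.62  0.61 -0.35 -0.94]
```

View pics/m4.png

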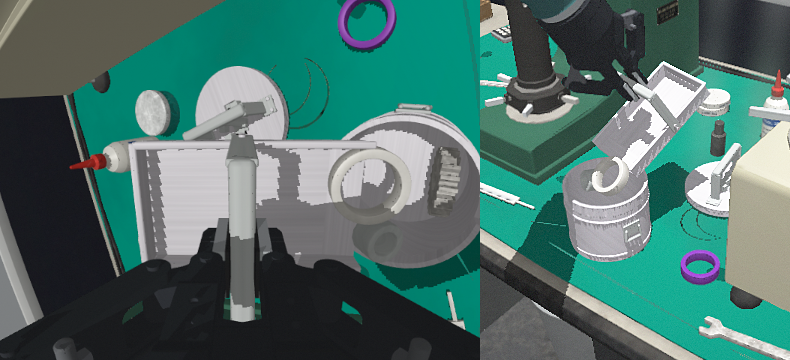

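Call:
drive_tool([
  [0.013, -0.0, -0.007, 0, -0.022, 0, 0],
  [0.026, 0, -0.013, 0, -0.044, 0, 0],
  [0.04, 0, -0.018, 0, -0.066, 0, 0],
  [0.04, 0, -0.018, 0, -0.066, 0, 0],
])

```text
t: 5.5
eef_pos: [0.4782, 0.2004, 0.2006]
tool_rot: [0.322, 2.359, -0.131]
force: [0.1, 0.3, -3.2]
gripper_width: 0.011
```

Run:
```python
from h import *
snap('wrist','w5.png');snap('scene','s5.png');st()
a=cv2.imread('pics/w5.png');b=cv2.imread('pics/s5.png');cv2.imwrite('pics/m5.png',np.hstack([cv2.resize(a,(480,360)),b[100:460,130:440]]))
```

```text
t 5.6 p [0.4802 0.2009 0.2026] yawx 164.25 z [ 0.668 -0.186 -0.72 ] F [ 0.2  0.2 -3.3] w 0.0104 j [ 0.56 -0.16 -0.78  0.37 -0.54 -0.9 ]
```

View pics/m5.png

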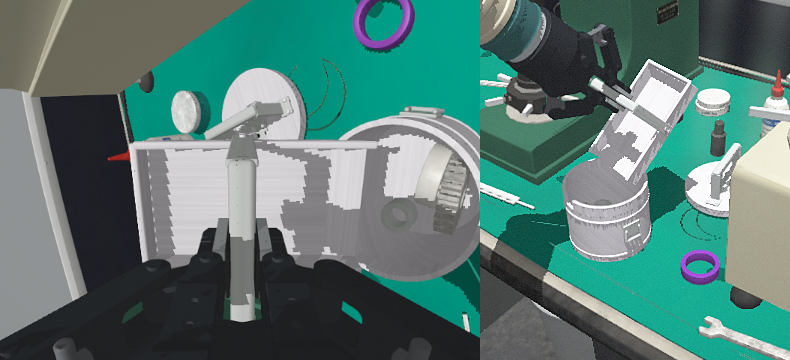

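Run:
```python
from h import *
T=[((.485,.20,.24),Rd(164.3,-34)),((.51,.21,.25),Rd(164.3,-24)),((.55,.225,.25),Rd(164.3,-14)),((.59,.24,.24),Rd(164.3,-4)),((.62,.265,.20),Rd(164.3)),((.631,.2726,.14),Rd(164.3)),((.631,.2726,.09),Rd(164.3)),((.631,.2726,.068),Rd(164.3))]
plan(T)
```

```text
[-0.059, 0.0011, -0.0471, 0.0005, 0.0552, -0.0002]
[-0.1036, 0.0339, -0.0318, 0.0005, 0.1108, -0.0001]
[-0.1532, 0.0843, 0.0161, 0.0005, 0.1663, -0.0001]
[-0.1889, 0.1348, 0.0784, 0.0005, 0.2219, -0.0]
[-0.1652, 0.199, 0.1668, 0.0005, 0.2441, -0.0]
[-0.0942, 0.2194, 0.265, 0.0005, 0.2441, -0.0]
[-0.0248, 0.2193, 0.337, 0.0005, 0.2441, -0.0]
[0.0058, 0.2192, 0.3687, 0.0005, 0.2441, -0.0]
```

Call:
drive_tool([
  [-0.059, 0.001, -0.047, 0, 0.055, 0, 0],
  [-0.104, 0.034, -0.032, 0, 0.111, 0, 0],
  [-0.153, 0.084, 0.016, 0, 0.166, 0, 0],
  [-0.189, 0.135, 0.078, 0, 0.222, 0, 0],
  [-0.165, 0.199, 0.167, 0, 0.244, 0, 0],
  [-0.094, 0.219, 0.265, 0, 0.244, 0, 0],
  [-0.025, 0.219, 0.337, 0, 0.244, 0, 0],
  [-0.004, 0.219, 0.36, 0, 0.244, 0, 0],
])

```text
t: 6.6
eef_pos: [0.6294, 0.2702, 0.0692]
tool_rot: [-0.429, -3.107, 0.005]
force: [-0.9, -0.1, -2.8]
gripper_width: 0.0109
```

Run:
```python
from h import *
snap('scene','s6.png');snap('wrist','w6.png');st()
plan([((.631,.2726,.0605),Rd(164.3))])
a=cv2.imread('pics/w6.png');b=cv2.imread('pics/s6.png');cv2.imwrite('pics/m6.png',np.hstack([cv2.resize(a,(480,360)),b[100:460,130:440]]))
```

```text
t 6.7 p [0.6303 0.2709 0.0718] yawx 164.29 z [-0.002 -0.001 -1.   ] F [ 0.2  0.3 -3.6] w 0.0109 j [ 0.31  0.49 -0.06  1.02 -0.   -0.98]
[-0.0005, 0.0037, 0.0226, -0.0004, -0.0005, -0.0]
```

View pics/m6.png

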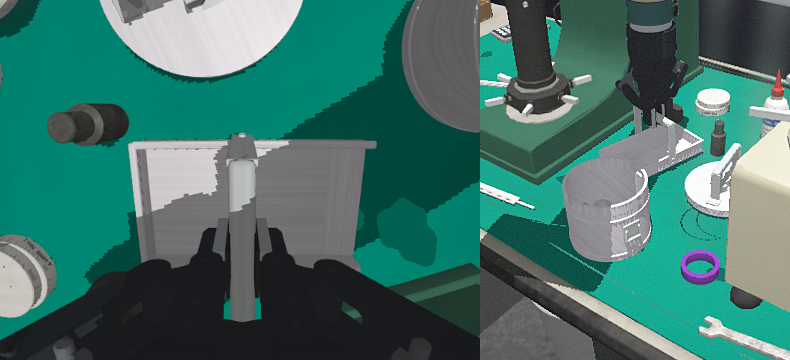

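Call:
drive_tool([
  [0, 0, 0.012, 0, 0, 0, 0],
  [0, 0, 0.022, 0, 0, 0, 0],
  [0, 0, 0.022, 0, 0, 0, 0],
  [0, 0, 0.022, 0, 0, 0, 40],
  [0, 0, 0.022, 0, 0, 0, 85],
  [0, 0, 0.022, 0, 0, 0, 85],
  [0, 0, -0.06, 0, 0, 0, 85],
  [0, 0, -0.16, 0, 0, 0, 85],
])

```text
t: 7.7
eef_pos: [0.6288, 0.2713, 0.1525]
tool_rot: [-0.427, -3.109, 0.002]
force: [0.9, 0.5, -0.1]
gripper_width: 0.0853
```

Run:
```python
from h import *
st()
plan([((.58,.22,.22),Rd(140)),((.54,.18,.25),Rd(120)),((.53,.15,.25),Rd(97)),((.612,.124,.12),Rd(97))])
```

```text
t 7.7 p [0.6288 0.2713 0.1525] yawx 164.35 z [-0.003 -0.001 -1.   ] F [ 0.9  0.5 -0.1] w 0.0853 j [ 0.31  0.43  0.02  1.16 -0.   -0.98]
[0.0667, -0.1254, -0.1345, -0.0008, -0.0008, 0.1353]
[0.1223, -0.2241, -0.1942, -0.0009, -0.0006, 0.2464]
[0.1254, -0.2873, -0.1941, -0.0011, -0.0004, 0.3742]
[-0.0473, -0.2926, 0.0655, -0.0011, -0.0004, 0.3742]
```

Call:
drive_tool([
  [0.033, -0.063, -0.08, 0, 0, 0.055, 85],
  [0.067, -0.125, -0.135, 0, 0, 0.11, 85],
  [0.1, -0.19, -0.18, 0, 0, 0.165, 85],
  [0.122, -0.24, -0.194, 0, 0, 0.22, 85],
  [0.125, -0.287, -0.194, 0, 0, 0.275, 85],
  [0.125, -0.287, -0.194, 0, 0, 0.33, 85],
  [0.125, -0.287, -0.194, 0, 0, 0.374, 85],
  [0.125, -0.287, -0.194, 0, 0, 0.374, 85],
])

```text
t: 8.7
eef_pos: [0.5311, 0.1503, 0.2504]
tool_rot: [2.079, 2.355, 0.001]
force: [0.3, -0.3, 0.3]
gripper_width: 0.0851
```

Run:
```python
from h import *
snap('wrist','w7.png');st()
```

```text
t 8.75 p [0.5311 0.1503 0.2503] yawx 97.17 z [ 0.  0. -1.] F [ 0.2  0.5 -0.1] w 0.0852 j [ 0.16  0.14 -0.16  1.27 -0.    0.03]
```

View pics/w7.png

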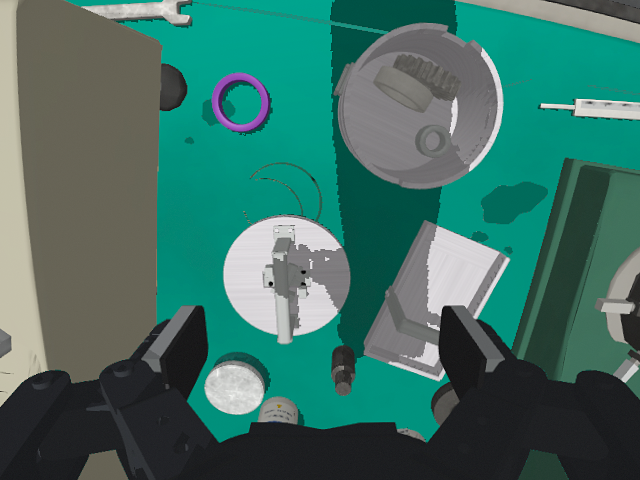

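Run:
```python
import cv2
a=cv2.imread('pics/w7.png')
cv2.imwrite('pics/c7.png',cv2.resize(a[15:195,328:513],None,fx=3.3,fy=3.3,interpolation=cv2.INTER_CUBIC))
cv2.imwrite('pics/c8.png',cv2.resize(a[205:350,215:360],None,fx=4,fy=4,interpolation=cv2.INTER_CUBIC))
```

```text
(no output)
```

View pics/c7.png

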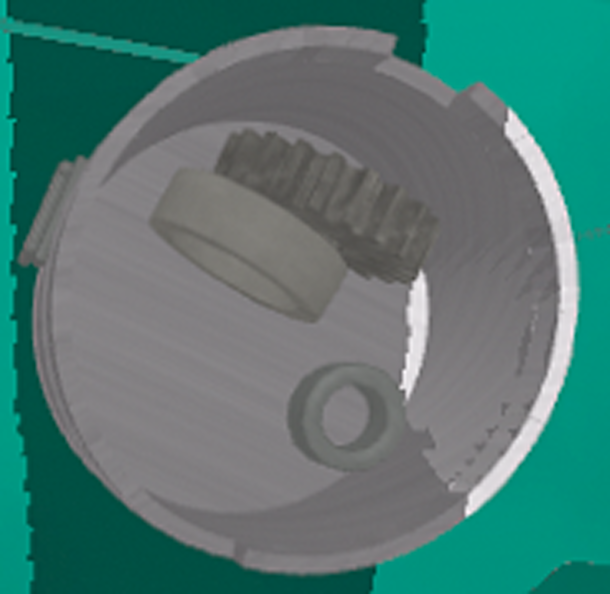

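View pics/c8.png

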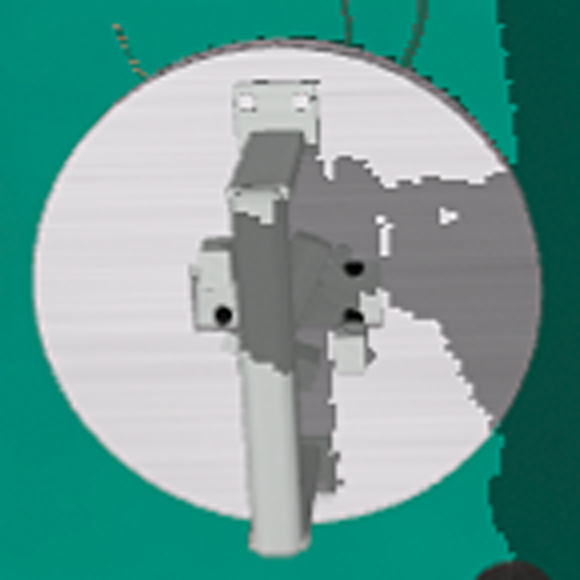

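Run:
```python
from h import *
w=load('w7');c=lambda x,y:(328+x/3.3,15+y/3.3)
q=lambda x,y:onz(w,*c(x,y),.095)[:2]
def fit(pts):
    A=np.c_[2*pts,np.ones(len(pts))];x=np.linalg.lstsq(A,(pts**2).sum(1),rcond=None)[0]
    return x[:2],np.sqrt(x[2]+x[:2]@x[:2])
C,r=fit(np.array([q(*v) for v in [(320,27),(200,62),(550,180),(577,290),(550,405),(470,512),(290,574),(510,110)]]))
print('can',C,r)
for v in [(396,38),(485,85),(380,62),(455,102),(238,562),(240,545)]:
    d=q(*v)-C; print(v,np.linalg.norm(d),np.degrees(np.arctan2(d[1],d[0])))
c5=lambda x,y:(215+x/4,205+y/4)
C,r=fit(np.array([onz(w,*c5(*v),.017)[:2] for v in [(280,40),(400,65),(150,76),(33,270),(60,390),(140,480),(230,520),(330,518),(440,475),(540,300)]]));print('cover',C,r)
a=onz(w,*c5(258,190),.069);b=onz(w,*c5(281,555),.069);print('handle',a,b,(a+b)/2,np.degrees(np.arctan2(*(b-a)[1::-1])))
# foot plates / cross bar right edge at z of bar top .028
```

```text
can [0.43978569 0.21198312] 0.057512724226946664
(396, 38) 0.05773769991371646 173.09890544672447
(485, 85) 0.058042197859302834 151.6229867353607
(380, 62) 0.052254141798988116 175.159235147473
(455, 102) 0.05149981920791618 154.94997911524504
(238, 562) 0.056985480329504234 -7.866947917845041
(240, 545) 0.0531994514508 -8.666691751968735
cover [0.61251727 0.12349928] 0.064783977897465
handle [0.56861858 0.11804029 0.069     ] [0.65547413 0.13132241 0.069     ] [0.61204636 0.12468135 0.069     ] 8.694430623218832
```

Run:
```python
from h import *
plan([((.612,.1242,.13),Rd(97.7)),((.612,.1242,.046),Rd(97.7))])
```

```text
[-0.072, 0.1539, 0.2406, 0.0001, 0.0, -0.003]
[-0.072, 0.1538, 0.4086, 0.0001, 0.0, -0.003]
```

Call:
drive_tool([
  [-0.03, 0.06, 0.08, 0, 0, -0.003, 85],
  [-0.06, 0.12, 0.17, 0, 0, -0.003, 85],
  [-0.072, 0.154, 0.25, 0, 0, -0.003, 85],
  [-0.072, 0.154, 0.32, 0, 0, -0.003, 85],
  [-0.072, 0.154, 0.32, 0, 0, -0.003, 85],
  [-0.072, 0.154, 0.32, 0, 0, -0.003, 85],
])

```text
t: 9.5
eef_pos: [0.6126, 0.1243, 0.0913]
tool_rot: [2.068, 2.364, 0.002]
force: [0.5, 0.2, 1.3]
gripper_width: 0.0851
```

Run:
```python
from h import *
w=snap('wrist','w8.png');st();plan([((.612,.1242,.046),Rd(97.7))])
```

```text
t 9.55 p [0.6133 0.1244 0.0921] yawx 97.63 z [ 0.003  0.    -1.   ] F [-1.  -0.8  0.5] w 0.0849 j [ 0.1   0.38 -0.2   0.99 -0.   -0.04]
[-0.0, -0.0029, 0.0922, 0.001, 0.0, -0.0004]
```

View pics/w8.png

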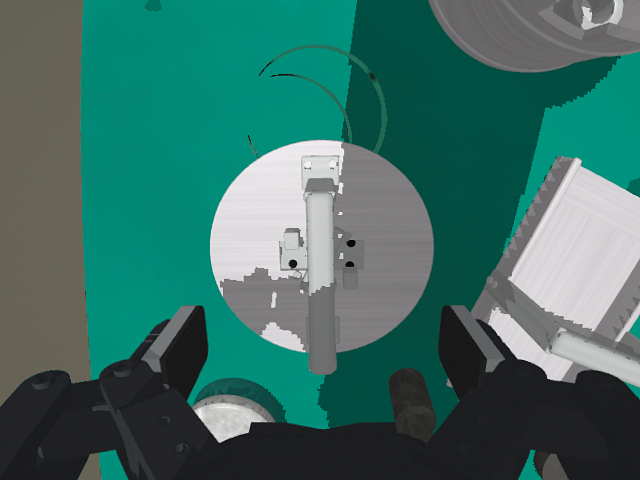

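Run:
```python
from h import *
w=load('w8')
a=onz(w,319,193,.069);b=onz(w,322.3,373,.069);print('handle',a,b,(a+b)/2,np.degrees(np.arctan2(*(b-a)[1::-1])),np.linalg.norm(b-a))
def fit(pts):
    A=np.c_[2*pts,np.ones(len(pts))];x=np.linalg.lstsq(A,(pts**2).sum(1),rcond=None)[0]
    return x[:2],np.sqrt(x[2]+x[:2]@x[:2])
print(fit(np.array([onz(w,*v,.017)[:2] for v in [(320,140),(260,158),(222,192),(210,247),(225,302),(263,340),(370,345),(415,310),(434,245),(415,185),(380,154)]])))
```

```text
handle [0.56908782 0.11698601 0.069     ] [0.65454838 0.1298271  0.069     ] [0.6118181  0.12340655 0.069     ] 8.545192138319916 0.08641991128269438
(array([0.61344521, 0.12403834]), np.float64(0.0646706570038599))
```

Call:
drive_tool([
  [-0.001, 0, 0.05, 0, 0, -0.003, 85],
  [-0.001, 0, 0.092, 0, 0, -0.003, 85],
  [-0.001, 0, 0.092, 0, 0, -0.003, 85],
  [-0.001, 0, 0.092, 0, 0, -0.003, 40],
  [-0.001, 0, 0.092, 0, 0, -0.003, 0],
  [-0.001, 0, 0.092, 0, 0, -0.003, 0],
  [-0.001, 0, 0.092, 0, 0, -0.003, 0],
])

```text
t: 10.42
eef_pos: [0.6123, 0.1235, 0.0445]
tool_rot: [2.058, 2.373, 0.0]
force: [0.5, -1.9, 4.0]
gripper_width: 0.0121
```

Run:
```python
from h import *
st()
plan([((.612,.1235,.2),Rd(98))])
```

```text
t 10.425 p [0.6123 0.1235 0.0445] yawx 98.12 z [ 0.001 -0.    -1.   ] F [ 0.5 -1.9  4. ] w 0.0121 j [ 0.1   0.43 -0.24  0.91 -0.   -0.05]
[-0.0001, -0.0003, -0.311, 0.0002, 0.0001, 0.0006]
```

Call:
drive_tool([
  [0, 0, -0.004, 0, 0, 0, 0],
  [0, 0, -0.008, 0, 0, 0, 0],
  [0, 0, -0.014, 0, 0, 0, 0],
  [0, 0, -0.05, 0, 0, 0, 0],
  [0, 0, -0.13, 0, 0, 0, 0],
  [0, 0, -0.22, 0, 0, 0, 0],
  [0, 0, -0.31, 0, 0, 0, 0],
  [0, 0, -0.31, 0, 0, 0, 0],
])

```text
t: 11.42
eef_pos: [0.6157, 0.124, 0.2052]
tool_rot: [2.054, 2.367, 0.013]
force: [0.6, -0.2, -5.4]
gripper_width: 0.0109
```

Run:
```python
from h import *
st()
snap('scene','s9.png');snap('wrist','w9.png')
plan([((.50,.16,.22),Rd(98)),((.439,.2117,.22),Rd(98))])
a=cv2.imread('pics/w9.png');b=cv2.imread('pics/s9.png');cv2.imwrite('pics/m9.png',np.hstack([cv2.resize(a,(480,360)),b[100:460,130:440]]))
```

```text
t 11.425 p [0.6157 0.124  0.2052] yawx 98.11 z [ 0.011  0.001 -1.   ] F [ 0.6 -0.2 -5.4] w 0.0109 j [ 0.1   0.29 -0.07  1.2   0.   -0.05]
[0.1037, -0.2108, -0.0416, 0.0001, 0.0, 0.0006]
[0.2233, -0.317, -0.0416, 0.0001, 0.0, 0.0006]
```

View pics/m9.png

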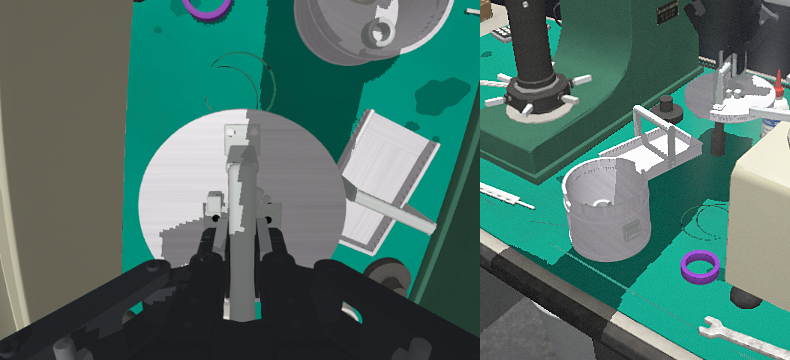

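Call:
drive_tool([
  [0.035, -0.07, -0.015, 0, 0, 0, 0],
  [0.07, -0.14, -0.03, 0, 0, 0, 0],
  [0.104, -0.21, -0.035, 0, 0, 0, 0],
  [0.165, -0.26, -0.035, 0, 0, 0, 0],
  [0.2, -0.3, -0.035, 0, 0, 0, 0],
  [0.222, -0.316, -0.02, 0, 0, 0, 0],
  [0.222, -0.316, 0.0, 0, 0, 0, 0],
  [0.222, -0.316, 0.0, 0, 0, 0, 0],
])

```text
t: 12.52
eef_pos: [0.4393, 0.2104, 0.197]
tool_rot: [-2.059, -2.372, 0.005]
force: [-0.2, 0.4, -5.1]
gripper_width: 0.0103
```

Run:
```python
from h import *
st()
snap('scene','s10.png');snap('wrist','w10.png');st()
a=cv2.imread('pics/w10.png');b=cv2.imread('pics/s10.png');cv2.imwrite('pics/m10.png',np.hstack([cv2.resize(a,(480,360)),cv2.resize(b[170:370,180:330],None,fx=2,fy=1.8)]))
cv2.imwrite('pics/c10.png',cv2.resize(b[180:370,190:340],None,fx=3.1,fy=3.1,interpolation=cv2.INTER_CUBIC))
```

```text
t 12.525 p [0.4393 0.2104 0.197 ] yawx 98.08 z [-0.003 -0.002 -1.   ] F [-0.2  0.4 -5.1] w 0.0103 j [ 0.31  0.06 -0.36  1.15 -0.    0.17]
t 12.625 p [0.4405 0.2106 0.1985] yawx 98.05 z [-0.001 -0.001 -1.   ] F [ 0.3 -0.6 -4.7] w 0.0108 j [ 0.31  0.06 -0.36  1.15 -0.    0.17]
```

View pics/c10.png

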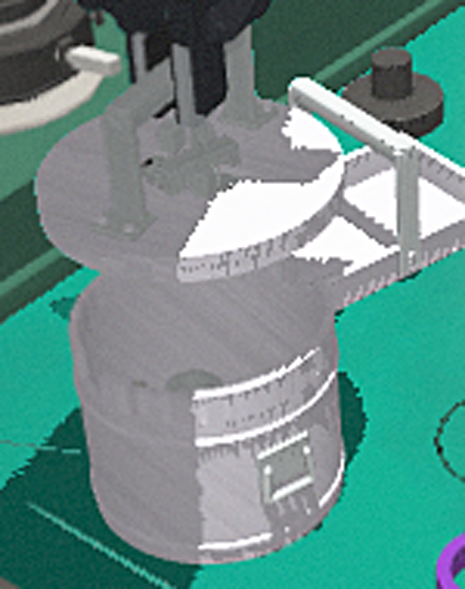

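View pics/w10.png

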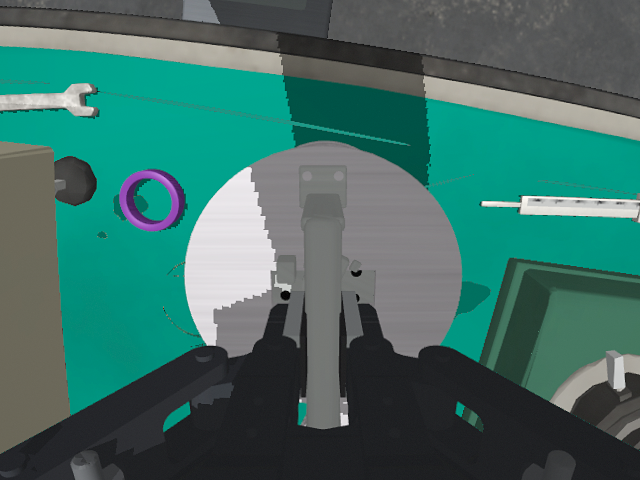

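Run:
```python
from h import *
w=load('w10');b=cv2.imread('pics/w10.png')
def fit(pts):
    A=np.c_[2*pts,np.ones(len(pts))];x=np.linalg.lstsq(A,(pts**2).sum(1),rcond=None)[0]
    return x[:2],np.sqrt(x[2]+x[:2]@x[:2])
hsv=cv2.cvtColor(b,cv2.COLOR_BGR2HSV)
m=((hsv[...,1]<40)&(hsv[...,2]>110)).astype(np.uint8)
P=[]
for r in range(165,340,12):
    xs=np.where(m[r,150:500])[0]+150; P+=[(xs[0],r),(xs[-1]+1,r)]
print(P)
for z in (.171,.1695): print(fit(np.array([onz(w,*v,z)[:2] for v in P])))
```

```text
[(np.int64(250), 165), (np.int64(397), 165), (np.int64(233), 177), (np.int64(414), 177), (np.int64(219), 189), (np.int64(427), 189), (np.int64(209), 201), (np.int64(500), 201), (np.int64(201), 213), (np.int64(445), 213), (np.int64(195), 225), (np.int64(451), 225), (np.int64(191), 237), (np.int64(456), 237), (np.int64(187), 249), (np.int64(459), 249), (np.int64(185), 261), (np.int64(461), 261), (np.int64(185), 273), (np.int64(461), 273), (np.int64(185), 285), (np.int64(462), 285), (np.int64(187), 297), (np.int64(459), 297), (np.int64(190), 309), (np.int64(456), 309), (np.int64(194), 321), (np.int64(452), 321), (np.int64(200), 333), (np.int64(446), 333)]
(array([0.43746182, 0.21172779]), np.float64(0.06364707849402938))
(array([0.43806634, 0.21182548]), np.float64(0.06421244415883179))
```

Run:
```python
from h import *
st()
plan([((.440,.2115,.15),Rd(98.1)),((.440,.2115,.1385),Rd(98.1)),((.440,.2115,.1295),Rd(98.1))])
```

```text
t 12.625 p [0.4405 0.2106 0.1985] yawx 98.05 z [-0.001 -0.001 -1.   ] F [ 0.3 -0.6 -4.7] w 0.0108 j [ 0.31  0.06 -0.36  1.15 -0.    0.17]
[0.0019, -0.0006, 0.0969, -0.0002, 0.0002, -0.0003]
[0.002, -0.0006, 0.1199, -0.0002, 0.0002, -0.0003]
[0.002, -0.0005, 0.1379, -0.0002, 0.0002, -0.0003]
```

Call:
drive_tool([
  [0.002, -0.001, 0.05, 0, 0, 0, 0],
  [0.002, -0.001, 0.08, 0, 0, 0, 0],
  [0.002, -0.001, 0.097, 0, 0, 0, 0],
  [0.002, -0.001, 0.105, 0, 0, 0, 0],
  [0.002, -0.001, 0.112, 0, 0, 0, 0],
  [0.002, -0.001, 0.118, 0, 0, 0, 0],
  [0.002, -0.001, 0.118, 0, 0, 0, 0],
])

```text
t: 13.5
eef_pos: [0.4392, 0.2121, 0.1401]
tool_rot: [2.059, 2.373, 0.0]
force: [0.6, 0.6, -5.9]
gripper_width: 0.0105
```

Run:
```python
from h import *
st()
snap('scene','s11.png');snap('wrist','w11.png');st()
b=cv2.imread('pics/s11.png')
cv2.imwrite('pics/c11.png',cv2.resize(b[180:370,190:340],None,fx=3.1,fy=3.1,interpolation=cv2.INTER_CUBIC))
```

```text
t 13.5 p [0.4392 0.2121 0.1401] yawx 98.12 z [ 0.  0. -1.] F [ 0.6  0.6 -5.9] w 0.0105 j [ 0.32  0.1  -0.44  1.03  0.    0.18]
t 13.6 p [0.4394 0.2122 0.1403] yawx 98.12 z [ 0.  0. -1.] F [-1.  -0.2 -5.5] w 0.0106 j [ 0.32  0.1  -0.44  1.03 -0.    0.18]
```

View pics/c11.png

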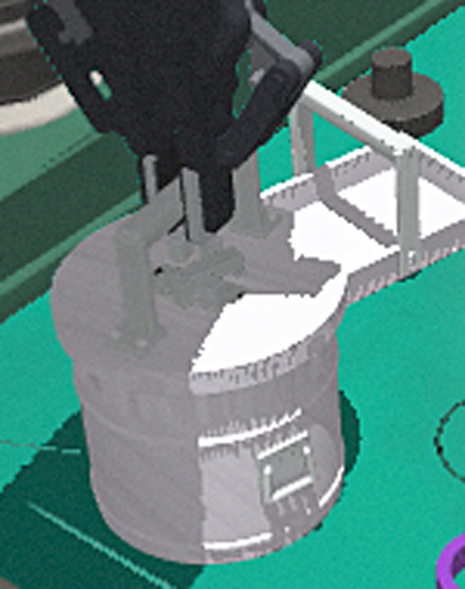

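Call:
drive_tool([
  [0, 0, 0.004, 0, 0, 0, 0],
  [0, 0, 0.008, 0, 0, 0, 0],
  [0, 0, 0.011, 0, 0, 0, 0],
  [0, 0, 0.011, 0, 0, 0, 0],
])

```text
t: 14.1
eef_pos: [0.4391, 0.212, 0.1343]
tool_rot: [-2.059, -2.373, 0.001]
force: [0.3, -0.2, -5.0]
gripper_width: 0.0108
```

Run:
```python
from h import *
st()
```

```text
t 14.1 p [0.4391 0.212  0.1343] yawx 98.11 z [-0. -0. -1.] F [ 0.3 -0.2 -5. ] w 0.0108 j [ 0.32  0.11 -0.45  1.01 -0.    0.18]
```

Call:
drive_tool([
  [0, 0, 0.003, 0, 0, 0, 0],
  [0, 0, 0.006, 0, 0, 0, 0],
  [0, 0, 0.009, 0, 0, 0, 0],
  [0, 0, 0.009, 0, 0, 0, 0],
])

```text
t: 14.6
eef_pos: [0.4394, 0.2122, 0.1302]
tool_rot: [2.059, 2.373, 0.001]
force: [-0.2, -0.1, -2.9]
gripper_width: 0.0111
```

Run:
```python
from h import *
st()
```

```text
t 14.6 p [0.4394 0.2122 0.1302] yawx 98.11 z [ 0.  0. -1.] F [-0.2 -0.1 -2.9] w 0.0111 j [ 0.32  0.11 -0.45  1.    0.    0.18]
```

Call:
drive_tool([
  [0, 0, 0.0015, 0, 0, 0, 0],
  [0, 0, 0.003, 0, 0, 0, 0],
  [0, 0, 0.003, 0, 0, 0, 0],
])

```text
t: 14.98
eef_pos: [0.4395, 0.2122, 0.1296]
tool_rot: [2.058, 2.373, 0.001]
force: [-2.6, -2.2, 5.7]
gripper_width: 0.011
```

Run:
```python
from h import *
st()
```

```text
t 14.975 p [0.4395 0.2122 0.1296] yawx 98.12 z [ 0.001  0.    -1.   ] F [-2.6 -2.2  5.7] w 0.011 j [ 0.32  0.11 -0.45  1.   -0.    0.18]
```

Call:
drive_tool([
  [0, 0, -0.001, 0, 0, -0.045, 0],
  [0, 0, -0.001, 0, 0, -0.09, 0],
  [0, 0, -0.001, 0, 0, -0.135, 0],
  [0, 0, -0.001, 0, 0, -0.18, 0],
  [0, 0, -0.001, 0, 0, -0.225, 0],
  [0, 0, -0.001, 0, 0, -0.27, 0],
  [0, 0, -0.001, 0, 0, -0.32, 0],
  [0, 0, -0.001, 0, 0, -0.32, 0],
])

```text
t: 15.98
eef_pos: [0.4403, 0.2119, 0.1296]
tool_rot: [0.663, 3.069, -0.0]
force: [0.5, -3.1, 2.1]
gripper_width: 0.0104
```

Run:
```python
from h import *
st();print(monitor.sense()['wrist_torque'])
snap('scene','s12.png');snap('wrist','w12.png')
b=cv2.imread('pics/s12.png')
cv2.imwrite('pics/c12.png',cv2.resize(b[180:370,190:340],None,fx=3.1,fy=3.1,interpolation=cv2.INTER_CUBIC))
```

```text
t 15.975 p [0.4403 0.2119 0.1296] yawx 155.62 z [ 0.002 -0.001 -1.   ] F [ 0.5 -3.1  2.1] w 0.0104 j [ 0.32  0.11 -0.45  1.   -0.   -0.83]
[-0.38908958 -0.10381304  0.19370521]
```

View pics/c12.png

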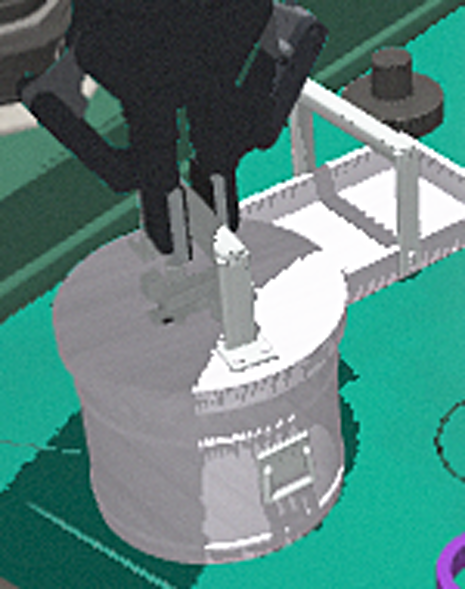

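View pics/w12.png

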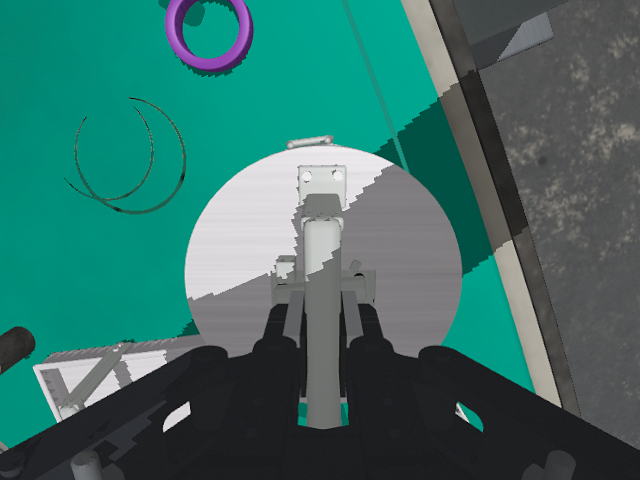

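Call:
drive_tool([
  [0, 0, 0, 0, 0, -0.026, 0],
  [0, 0, 0, 0, 0, -0.052, 0],
  [0, 0, 0, 0, 0, -0.052, 0],
])

```text
t: 16.45
eef_pos: [0.44, 0.212, 0.1296]
tool_rot: [0.412, 3.113, -0.0]
force: [1.1, -3.2, 3.5]
gripper_width: 0.0111
```

Run:
```python
from h import *
st();print(monitor.sense()['wrist_torque'])
snap('wrist','w13.png')
b=cv2.imread('pics/w13.png')
cv2.imwrite('pics/c13.png',cv2.resize(b[130:440,170:480],None,fx=1.9,fy=1.9,interpolation=cv2.INTER_CUBIC))
```

```text
t 16.45 p [0.44   0.212  0.1296] yawx 164.92 z [ 0.002 -0.    -1.   ] F [ 1.1 -3.2  3.5] w 0.0111 j [ 0.32  0.11 -0.45  1.   -0.   -0.99]
[-0.5639723  -0.1832943   0.04476245]
```

View pics/c13.png

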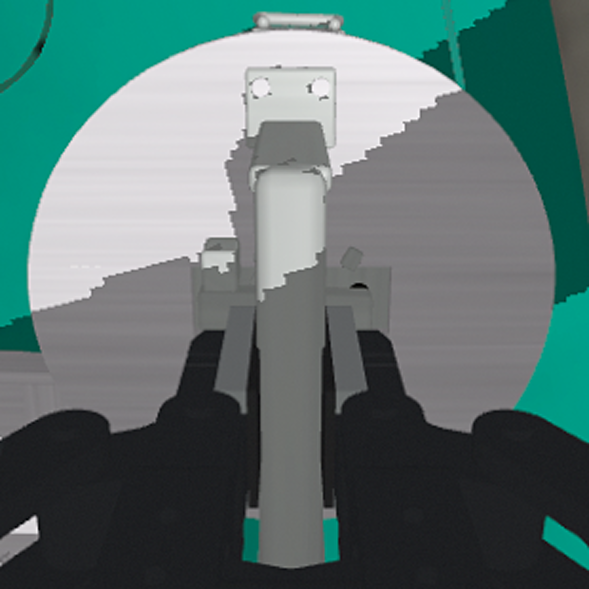

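Call:
drive_tool([
  [0, 0, -0.004, 0, 0, 0, 0],
  [0, 0, -0.009, 0, 0, 0, 0],
  [0, 0, -0.014, 0, 0, 0, 0],
  [0, 0, -0.014, 0, 0, 0, 0],
])

```text
t: 17.0
eef_pos: [0.4389, 0.2123, 0.136]
tool_rot: [-0.408, -3.114, -0.001]
force: [0.3, 0.2, -2.3]
gripper_width: 0.0108
```

Run:
```python
from h import *
st()
snap('scene','s14.png');st()
b=cv2.imread('pics/s14.png')
cv2.imwrite('pics/c14.png',cv2.resize(b[180:370,190:340],None,fx=3.1,fy=3.1,interpolation=cv2.INTER_CUBIC))
```

```text
t 17.0 p [0.4389 0.2123 0.136 ] yawx 165.07 z [-0.001  0.    -1.   ] F [ 0.3  0.2 -2.3] w 0.0108 j [ 0.32  0.11 -0.45  1.02  0.   -0.99]
t 17.05 p [0.4389 0.2123 0.136 ] yawx 165.08 z [-0.001  0.    -1.   ] F [-0.1 -0.1 -2.6] w 0.0105 j [ 0.32  0.11 -0.45  1.02  0.   -0.99]
```

View pics/c14.png

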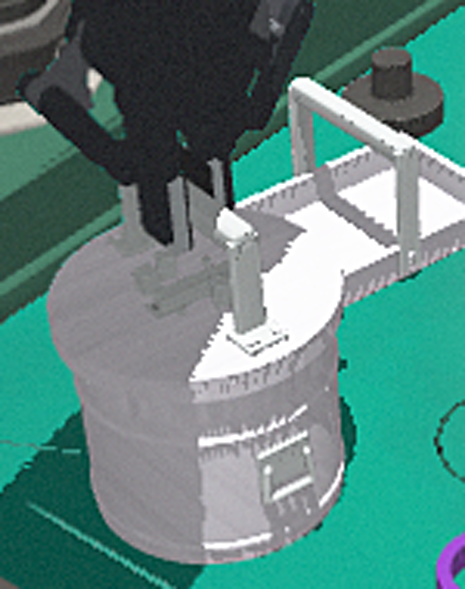

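Call:
drive_tool([
  [0, 0, -0.01, 0, 0, 0, 0],
  [0, 0, -0.03, 0, 0, 0, 0],
  [0, 0, -0.06, 0, 0, 0, 0],
  [0, 0, -0.1, 0, 0, 0, 0],
  [0, 0, -0.14, 0, 0, 0, 0],
  [0, 0, -0.16, 0, 0, 0, 0],
  [0, 0, -0.16, 0, 0, 0, 0],
  [0, 0, -0.16, 0, 0, 0, 0],
])

```text
t: 18.05
eef_pos: [0.4388, 0.2119, 0.2155]
tool_rot: [-0.408, -3.114, 0.001]
force: [0.8, -0.6, -3.2]
gripper_width: 0.0107
```

Run:
```python
from h import *
snap('scene','s15.png');snap('top','t15.png');st()
b=cv2.imread('pics/s15.png')
cv2.imwrite('pics/c15.png',cv2.resize(b[150:370,190:400],None,fx=2.7,fy=2.7,interpolation=cv2.INTER_CUBIC))
```

```text
t 18.15 p [0.4385 0.2119 0.2151] yawx 165.07 z [-0.002 -0.001 -1.   ] F [-0.8  0.3 -2.2] w 0.0108 j [ 0.32  0.04 -0.34  1.19  0.   -0.99]
```

View pics/c15.png

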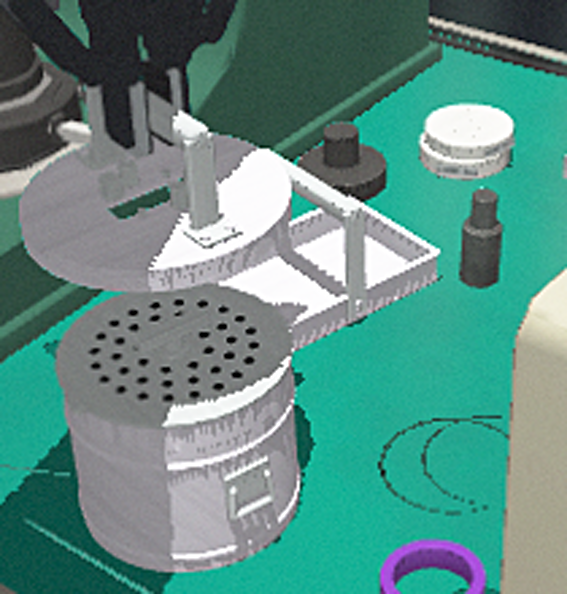

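View pics/t15.png

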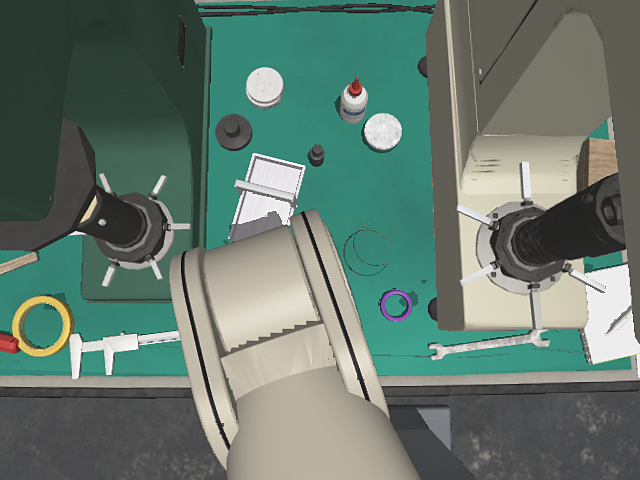

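Run:
```python
from h import *
print(arm.sign_off());st()
```

```text
the job is handed in; nothing more can be done
None
the job is handed in; nothing more can be done
```

The job is done and handed in at about 18 s of the 70 s allowed. No check failed, and no verdict was reported.

- **Parts and tray:** I poured the gear, ring and bush into the can. All three were seen lying inside it before the lid went on. The empty tray is back at its old spot, and the last pictures show it flat on the bench.
- **Lids:** I lifted the nested pair by the cover's handle and lowered it onto the can. It went down to the expected seated height without catching. I turned the cover about 67° anticlockwise, and it lifted off with only its own weight (about 2.5 N) on the wrist.
- **Last pictures:** The strainer lid sits flat on the rim. The gripper holds the cover level about 85 mm above its place, within about 1–2 mm of the can's axis. The pin is at the same pixel in the top view as at the start.
- **Not seen directly:** The cover's skirt hid the keys throughout. I judged that they were in the notches from the seated height, the weight coming off the wrist and the lid lying flush.
- **Small disagreement:** Before lowering, the wrist camera and the tool position differed by about 2 mm on where the cover's centre was. This was within the lid's play, and it went home without trouble.

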